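# Set up a shaft on V-blocks with its height master

### The job

Set up the shaft check: stand the loose V-block to the left of the screwed-down one, grooves in line and about 50 mm clear between the two blocks, and lay the turned shaft in both grooves with its square middle part centred over the gap. Behind the blocks, about 70 mm clear of them and centred on the gap, lay the longest steel bar, the same way up as it lay, parallel to the shaft, and put the shortest bar lengthwise on top of its middle. Left and behind are as the screwed-down block faces, with its screws at its right end; leave the middle-length bar, the ring, the gear and the magnifier where they lie.

Things in the scene. Friction and masses are not known exactly. Their poses are not given: they have to be found in the camera images.
- fixed_block_centre (a point): centre (17 mm above the table) of the fixed steel V-block, 40 mm long, 42 wide, 34 high; a dark foot 8 mm high with two screws (14 mm) reaches 24 mm out from its right end. y: along the groove to the left, away from the foot; x: behind, away from the robot (within 17 degrees); z up. Here the loose block's centre belongs at y 90 mm, the shaft's at y 45, the long bar's at x 100, y 45
- loose_block_centre (a point): centre (half-way up, 17 mm above its base) of the loose steel V-block of the same size (40 mm along x, 42 mm along y, 34 mm high), without foot or screws; its groove is on top and runs along its x; both ways round are alike; z up; 0.33 kg; take it by the two flat sides, across y
- shaft_centre (a point): centre of the turned steel shaft, 130 mm long, that lies along its y: plain round ends 16 mm in diameter and in the middle a square part 18 mm wide and high and 30 mm long by whose flats it is taken (across x); z up; lies on the square's flat with its axis 9 mm above the table; 0.22 kg. Lying in the two grooves its axis is 32 mm above the table
- long_bar_centre (a point): centre (half-way up, 13 mm above its base) of the longest plain steel bar: 125 mm along y, 18 mm along x, 26 mm high; z up; 0.46 kg; take it across x
- short_bar_centre (a point): centre (half-way up, 13 mm above its base) of the shortest plain steel bar: 48 mm along y, 18 mm along x, 26 mm high; z up; 0.18 kg; take it across x
- mid_bar_centre (a point): centre of the middle-length plain steel bar: 80 mm along y, 18 mm along x, 26 mm high; not used, leave it
- ring: steel setting ring, 50 mm in diameter, 16 mm high, lying flat; origin at the centre of its underside; not used, leave it
- gear: steel spur gear, 49 mm in diameter, 18 mm high, lying flat; origin at the centre of its underside; not used, leave it
- magnifier: black watchmaker's magnifier, 33 mm in diameter, 32 mm high, standing; origin at the centre of its underside; not used, leave it
There are look-alikes about, which are no part of the job. What is shaped like the part that bears loose_block_centre but orange is not meant.

How it is judged:
At the end, for the whole second after the job is handed in: Fixed block's frame, mm: loose block 90+-15 left, within 8 of the groove line, 0.12 rad; shaft level in both grooves, axis height +-3, 45+-15 left, 0.1 rad; long bar 100+-15 behind, 45+-15 left, 0.12 rad; short bar on top, within 7 across, 12 along, 0.2 rad; all released and at rest (x of loose_block_centre in the frame of fixed_block_centre between -0.008 and 0.008 m and y of loose_block_centre in the frame of fixed_block_centre between 0.075 and 0.105 m and z of loose_block_centre in the frame of fixed_block_centre between -0.003 and 0.003 m and angle between each of loose_block_centre, short_bar_centre's own z axis and vertical below 0.06 rad and angle between the x axis of loose_block_centre and the y axis of fixed_block_centre, either way round below 0.12 rad and x of shaft_centre in the frame of fixed_block_centre between -0.008 and 0.008 m and y of shaft_centre in the frame of fixed_block_centre between 0.03 and 0.06 m and z of shaft_centre in the frame of fixed_block_centre between 0.012 and 0.018 m and angle between the y axis of shaft_centre and the y axis of fixed_block_centre, either way round below 0.1 rad and angle between shaft_centre's own y axis and vertical between 1.5308 and 1.6108 rad and x of long_bar_centre in the frame of fixed_block_centre between 0.085 and 0.115 m and y of long_bar_centre in the frame of fixed_block_centre between 0.03 and 0.06 m and z of long_bar_centre in the frame of fixed_block_centre between -0.007 and -0.001 m and angle between the y axis of long_bar_centre and the y axis of fixed_block_centre, either way round below 0.12 rad and x of short_bar_centre in the frame of long_bar_centre between -0.007 and 0.007 m and y of short_bar_centre in the frame of long_bar_centre between -0.012 and 0.012 m and z of short_bar_centre in the frame of long_bar_centre between 0.023 and 0.029 m and angle between the y axis of short_bar_centre and the y axis of long_bar_centre, either way round below 0.2 rad and linear speed of each of loose_block, shaft, long_bar, short_bar below 0.02 m/s); the robot touches nothing.
It fails at once if the middle-length bar is disturbed (moved more than 25 mm) (distance of mid_bar_centre from where it was at the start of the episode above 0.025 m).
It fails at once if the ring is disturbed (moved more than 25 mm) (distance of ring from where it was at the start of the episode above 0.025 m).
It fails at once if the gear is disturbed (moved more than 25 mm) (distance of gear from where it was at the start of the episode above 0.025 m).
It fails at once if the magnifier is disturbed (moved more than 25 mm) (distance of magnifier from where it was at the start of the episode above 0.025 m).
It also fails if it takes over 112 s, if anything falls off the work surface, if the arm or the gripper's body presses on something with over 40 N, if the wrist force passes 120 N, or if a joint passes its speed limit or range.

### The arm

A 6-joint arm with a two-finger parallel gripper is mounted at the origin on a cart in front of the work surface, level with it; the furniture and walls round the work are solid. World frame = base frame: x ahead of the robot, y to its left, z up, the work surface at z = 0. Lengths are in m, angles in rad, forces in N, time in s.
With the tool pointing down it reaches from about 0.375 to 0.975 m from the base axis. Payload 3.8 kg.
Tool frame: the origin (TCP) lies at the very end of the fingers, on their centre line; the grasp point (between the pads) lies 19 mm behind it; z points along the fingers, y is the direction in which the jaws open and shut (so a half turn about z gives the same grasp; the last joint's range is limited). The gripper opens to 85 mm and grips with 20 to 120 N. Pads are 22 mm wide; open, the fingers measure 114 mm over their backs; the gripper's body (76 mm by 85 mm) begins 54 mm behind the grasp point. The pads swing forward as they close: fully open they stand 13 mm farther back than shut.
Start: joints at [1.106, 0.264, 1.604, -0, 1.274, -0.037], TCP at [0.28, 0.614, 0.198] pointing down, gripper open.
Joint ranges: [-2.63, 2.63], [-0.94, 2.18], [0.31, 2.57], [-1.31, 4.45], [0, 2.66], [-2.55, 2.55]. Speed limits (rad/s): [2.57, 2.57, 3.14, 3.14, 3.14, 3.14].

### API

Orientations are given as a rotation vector (axis times angle).
In Python, from workcell import read_state, read_camera, camera_info, finish_job gives the robot as it stands. The module is installed in compiled form; this text tells all that it offers.
- The arm moves only by the tool play_rows, never from a script. Its argument "motion" is a list of rows, each a list of 5 numbers: the shift along the tool's x, y, z in units of 1000 mm (1.0 is 1000 mm), then the turn about the tool's z in units of 2 pi rad (1.0 is 2 pi rad), then the finger opening in mm, from 0 to 85.4. A call has 1 to 5 rows; each row shifts and turns the commanded pose from where the row before left it, along the tool's axes as they then stand; what a row does not reach is not made up. A row lasts 1/8 s, in which the tool goes at most 62.5 mm and 10.7 degrees, less where a joint would pass 70% of its speed; a pose out of reach is approached as far as the arm can. A call with a number of a shift or a turn outside -1 to 1 is refused whole. A call with a gripper value outside its range is refused whole. The fingers move at their own pace and stop on an object; "squeeze" is the grip in N (left out, the last holds). Time passes only in rows, so rows that do not move let the fingers close. It gives the time, the measured TCP pose, the force and the opening at its end, in the units of the state.
- read_state(): the state, without advancing time (a new reading comes with each control period).
- read_camera(name): name is "scene" or "top"; returns the picture (384x512x3 uint8, red, green, blue); there is no depth.
- camera_info(name): a dict with "intrinsics" (3x3 intrinsics, pixels), "pose" (4x4, takes a point from camera to world coordinates). Camera axes: x right, y down, z forward; pixel columns grow to the right and rows downward; lengths in m; the calibration is good to about 2 mm. A picture is of the moment at which its call begins. camera_info takes no time and is no camera call.
- finish_job(): hands the job in, once; it reports no verdict.
The state is a dict: "time": time; "q": joint angles; "joint_vel": joint speeds; "joint_torque": joint torques, N m; "tool_pos": TCP position; "tcp_rot": TCP orientation; "wrist_force": force on the tool from outside, world axes, zero at the start; "torque": the same for the moment, N m; "width": opening from 0.0 (shut) to 1.0 (fully open).
Only numpy, scipy, OpenCV 4.12 (cv2) and the standard library are available. Lean on these libraries where they do the work, as an engineer would, in place of code of your own. Each camera call takes 0.05 s, during which the arm holds its last target. There are 200 camera calls.

## Working session

There is one attempt and no reset: what is moved stays moved. The work goes in short steps, Python scripts to look and compute and a tool call to move; the robot and the scene stay as the last step left them, time stands still between calls to the robot, and variables do not carry over. Pictures are saved under pics/ and viewed, about 12 in all and at most 16, crops included, and the job is handed in when it is done.

Besides the shell and the picture viewer there is one more tool, called after ">>>" as name(argument=value, ...), one argument or row to a line, values as JSON. play_rows: Moves the arm, as the interface text tells. Shifts and turns lie within -1 to 1; 1 stands for 1000 mm of shift or 2 pi rad of turn. Its arguments: {"type":"object","properties":{"motion":{"type":"array","items":{"type":"array","items":{"type":"number"}}},"squeeze":{"type":"number"}},"required":["motion"]}

```bash
mkdir -p pics; cat > h.py <<'E'
from workcell import *
import cv2,numpy as np
np.set_printoptions(precision=4,suppress=True)
def snap(n,f,crop=None,s=1):
    im=read_camera(n)[...,::-1]; cv2.imwrite(f'pics/{f}_full.png',im)
    if crop: u,v,w,h=crop; im=im[v:v+h,u:u+w]
    if s!=1: im=cv2.resize(im,None,fx=s,fy=s,interpolation=cv2.INTER_CUBIC)
    cv2.imwrite(f'pics/{f}.png',im)
def ray(n,p):
    c=camera_info(n);P=np.array(c['pose']);K=np.array(c['intrinsics'])
    d=P[:3,:3]@np.linalg.inv(K)@[p[0],p[1],1];return P[:3,3],d
def onz(n,p,z):
    o,d=ray(n,p);return o+d*(z-o[2])/d[2]
def proj(n,X):
    c=camera_info(n);P=np.array(c['pose']);K=np.array(c['intrinsics'])
    x=K@(P[:3,:3].T@(np.array(X)-P[:3,3]));return x[:2]/x[2]
def tri(obs):
    A=np.zeros((3,3));b=np.zeros(3)
    for n,p in obs:
        o,d=ray(n,p);d=d/np.linalg.norm(d);M=np.eye(3)-np.outer(d,d);A+=M;b+=M@o
    return np.linalg.solve(A,b)
E
python3 - <<'E'
from h import *
snap('scene','s0',s=1.5);snap('top','t0',s=1.5)
for n in('scene','top'):print(camera_info(n))
print(read_state())
E
```

```text
{'intrinsics': array([[412.5687,   0.    , 255.8589],
       [  0.    , 412.5687, 191.4528],
       [  0.    ,   0.    ,   1.    ]]), 'pose': array([[ 0.6982, -0.5492,  0.4593,  0.1084],
       [-0.7159, -0.5402,  0.4424, -0.4182],
       [ 0.0051, -0.6377, -0.7703,  0.8481],
       [ 0.    ,  0.    ,  0.    ,  1.    ]])}
{'intrinsics': array([[488.2273,   0.    , 249.4143],
       [  0.    , 488.2273, 198.494 ],
       [  0.    ,   0.    ,   1.    ]]), 'pose': array([[-0.0225, -0.9903,  0.1371,  0.3395],
       [-0.9997,  0.0227, -0.    ,  0.0257],
       [-0.0031, -0.1371, -0.9906,  1.5685],
       [ 0.    ,  0.    ,  0.    ,  1.    ]])}
{'time': 0.1, 'q': array([ 1.1061,  0.2647,  1.6052,  0.    ,  1.2737, -0.0369]), 'joint_vel': array([-0.    , -0.0016, -0.0041,  0.0006, -0.0012, -0.0004]), 'joint_torque': array([ -0.001 , -51.6705, -36.8592,  -0.0001,   0.0063,  -0.    ]), 'tool_pos': array([0.2797, 0.6135, 0.197 ]), 'tcp_rot': array([-0.6668, -3.0695,  0.0031]), 'wrist_force': array([0.0571, 0.0051, 0.5666]), 'torque': array([-0.0206,  0.0173, -0.0078]), 'width': 0.9978010206956416}
```

View pics/s0.png

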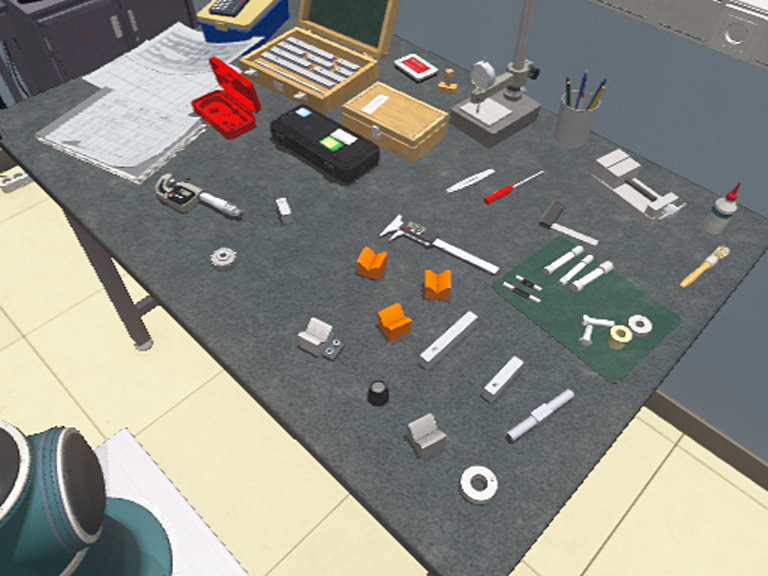

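View pics/t0.png

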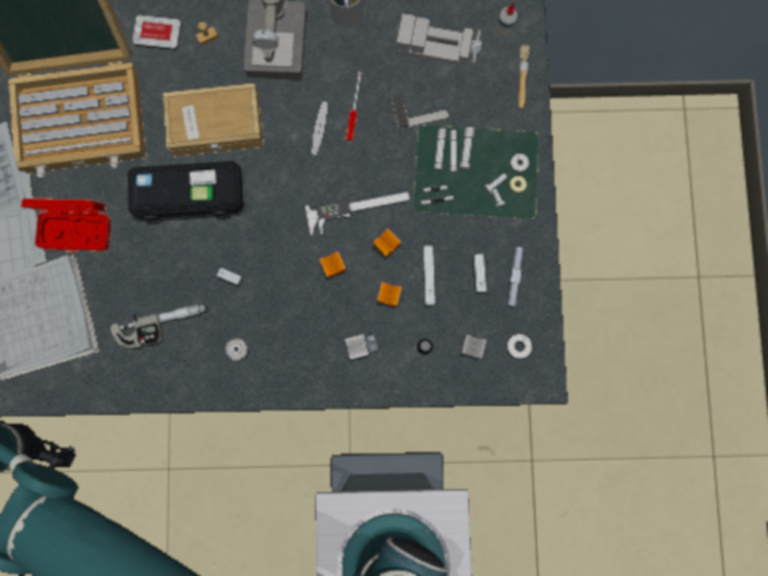

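The top view (768x576) shows the fixed block with its foot at (358,346), the loose steel V-block at (474,346) and the shaft at (515,276). The bars are the long one at (429,275), the mid one at (480,272) and the short one at (229,276). The ring is at (519,346), the gear at (236,349) and the magnifier at (425,346). The three orange V-blocks, at (332,264), (387,242) and (389,294), are decoys. I'll confirm all of these in enlarged crops.

```bash
python3 - <<'E'
import cv2
t=cv2.imread('pics/t0_full.png');s=cv2.imread('pics/s0_full.png')
cv2.imwrite('pics/t1.png',cv2.resize(t[160:245,220:360],None,fx=5.7,fy=5.7,interpolation=cv2.INTER_CUBIC))
cv2.imwrite('pics/s1.png',cv2.resize(s[200:335,195:390],None,fx=4,fy=4,interpolation=cv2.INTER_CUBIC))
cv2.imwrite('pics/t2.png',cv2.resize(t[170:200,138:170],None,fx=12,fy=12,interpolation=cv2.INTER_CUBIC))
a=cv2.resize(t[170:200,138:170],None,fx=12,fy=12,interpolation=cv2.INTER_CUBIC)
b=cv2.resize(s[125:155,172:204],None,fx=12,fy=12,interpolation=cv2.INTER_CUBIC)
cv2.imwrite('pics/b2.png',cv2.hconcat([a,b]))
E
```

```text
(no output)
```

View pics/t1.png

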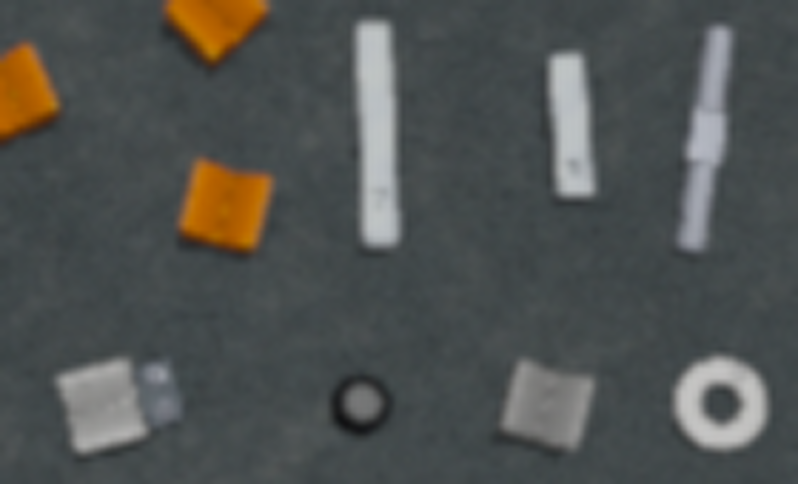

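View pics/s1.png

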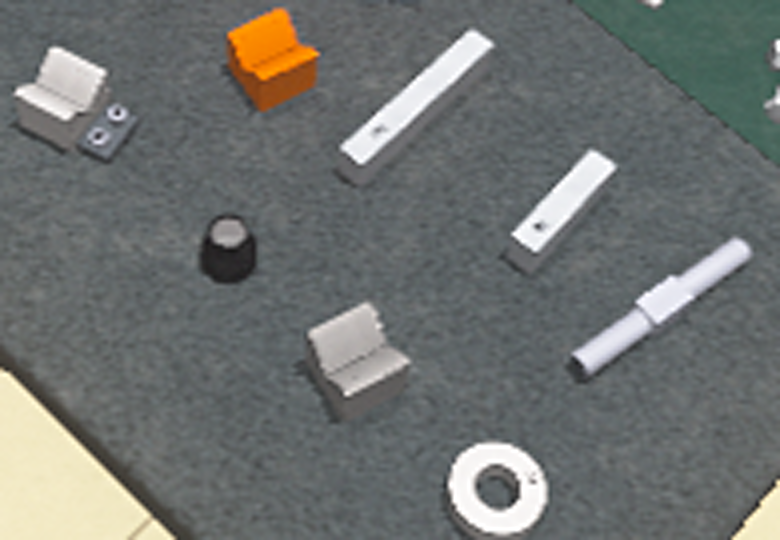

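View pics/b2.png

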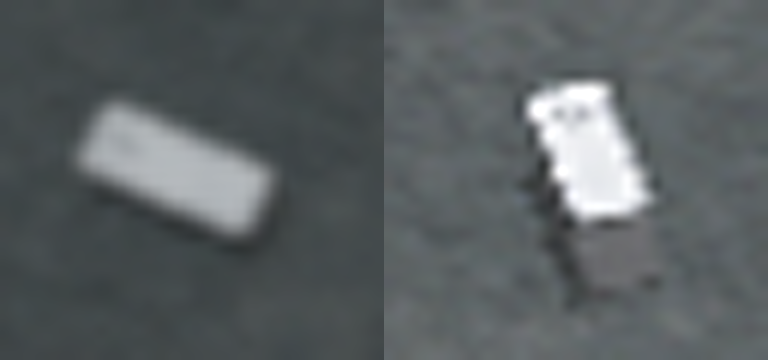

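t1 confirms the steel V-block without a foot at (547,405), the foot-and-screws block at (100,405), the long bar at (378,133), the mid bar at (572,125) and the shaft square at (707,136). b2 shows the short bar. Next I triangulate them.

```bash
cat > m.py <<'E'
from h import *
T=lambda p:((p[0]+.5)/5.7-.5+220,(p[1]+.5)/5.7-.5+160)
S=lambda p:((p[0]+.5)/4-.5+195,(p[1]+.5)/4-.5+200)
Tb=lambda p:((p[0]+.5)/12-.5+138,(p[1]+.5)/12-.5+170)
Sb=lambda p:((p[0]-384+.5)/12-.5+172,(p[1]+.5)/12-.5+125)
def pr(nm,t,s,ft=T,fs=S):
    for a,b in zip(t,s): print(nm,tri([('top',ft(a)),('scene',fs(b))]),end=' ')
    print()
pr('long ends near(right in scene=far?)',[(375,20),(380,246)],[(480,38),(352,155)])
pr('shaft ends',[(720,28),(693,248)],[(738,248),(583,362)])
pr('shaft sq',[(707,136)],[(666,298)])
pr('short c',[(175,168)],[(589,150)],Tb,Sb)
for n,f,z,ps in [('top',T,.026,[(357,20),(392,20),(399,245),(362,247)]),('scene',S,.026,[(472,29),(494,46),(363,164),(341,147)]),
 ('top',Tb,.026,[(110,100),(275,175),(245,238),(76,158)]),('scene',Sb,.026,[(526,97),(608,85),(652,200),(576,220)]),
 ('top',T,.034,[(518,360),(594,376),(578,452),(499,434)]),('scene',S,.034,[(308,335),(375,303),(410,362),(340,392)]),('scene',S,.016,[(336,385),(382,352)]),
 ('top',T,.034,[(57,378),(130,360),(148,436),(78,453)]),('scene',S,.034,[(58,47),(106,72),(70,118),(16,90)]),('scene',S,.016,[(40,85),(82,110)])]:
    P=np.array([onz(n,f(p),z)[:2] for p in ps]);print(n,z,P.tolist() and P.round(4).tolist(),'mean',P.mean(0))
E
python3 m.py
```

```text
long ends near(right in scene=far?) [ 0.6642 -0.0913  0.0235] long ends near(right in scene=far?) [ 0.5374 -0.092   0.0286] 
shaft ends [ 0.6583 -0.289   0.0105] shaft ends [ 0.5328 -0.2679  0.0172] 
shaft sq [ 0.5958 -0.2782  0.0194] 
short c [0.6086 0.3364 0.0257] 
top 0.026 [[0.6657, -0.0826], [0.6652, -0.1023], [0.537, -0.102], [0.5363, -0.0813]] mean [ 0.601 -0.092]
scene 0.026 [[0.6626, -0.0828], [0.6618, -0.101], [0.5397, -0.1006], [0.5395, -0.0833]] mean [ 0.6009 -0.0919]
top 0.026 [[0.6274, 0.3538], [0.606, 0.3096], [0.5891, 0.3176], [0.6118, 0.3628]] mean [0.6086 0.336 ]
scene 0.026 [[0.6098, 0.3615], [0.6266, 0.3506], [0.6078, 0.3118], [0.5907, 0.3194]] mean [0.6087 0.3358]
top 0.034 [[0.4704, -0.1649], [0.4606, -0.2065], [0.4189, -0.1958], [0.4298, -0.1528]] mean [ 0.4449 -0.18  ]
scene 0.034 [[0.4329, -0.1552], [0.4727, -0.1683], [0.4595, -0.2049], [0.4206, -0.1897]] mean [ 0.4464 -0.1795]
scene 0.016 [[0.429, -0.1804], [0.461, -0.1853]] mean [ 0.445  -0.1829]
top 0.034 [[0.4662, 0.09], [0.4753, 0.0495], [0.4331, 0.0405], [0.4246, 0.0792]] mean [0.4498 0.0648]
scene 0.034 [[0.4676, 0.0869], [0.4754, 0.0519], [0.4375, 0.0423], [0.4283, 0.0807]] mean [0.4522 0.0655]
scene 0.016 [[0.4482, 0.0841], [0.4538, 0.0517]] mean [0.451  0.0679]
```

The two views agree within about 2 mm. Next is a helper that converts targets into tool-axis shifts.

```bash
cat > g.py <<'E'
import sys
from h import *
from scipy.spatial.transform import Rotation as R
TG={'long':(.601,-.092,90),'longp':(.5385,.1314,12.9),'short':(.6087,.3360,-25.8),'shortp':(.5385,.1314,12.9),
'loose':(.4457,-.1798,73.5),'loosep':(.4309,.1529,12.9),'shaft':(.5956,-.2784,80.4),'shaftp':(.441,.1091,12.9)}
s=read_state();M=R.from_rotvec(s['tcp_rot']).as_matrix();p=np.array(s['tool_pos'])
x,y,a=TG[sys.argv[1]]
d=M.T@np.array([x-p[0],y-p[1],0]);j=np.degrees(np.arctan2(M[1,1],M[0,1]))
t=-((a-j+90)%180-90)
print('shift tool mm',d*1e3,'turn units',t/360,'deg',t,'z',p[2]*1e3,'jaw',j,'q6',s['q'][5],'t',s['time'],'w',s['width']*85.4,'F',s['wrist_force'])
E
python3 g.py long
```

```text
shift tool mm [-585.0489 -508.6487    0.9711] turn units -0.06808638506632236 deg -24.51109862387605 z 196.98862234120114 jaw 65.48890137612395 q6 -0.036892173436283815 t 0.1 w 85.2122071674078 F [0.0571 0.0051 0.5666]
```

>>> play_rows(
  motion=[
    [-0.042, -0.0365, 0, 0, 50],
    [-0.042, -0.0365, 0, 0, 50],
    [-0.042, -0.0365, 0, 0, 50],
    [-0.042, -0.0365, 0, 0, 50],
    [-0.042, -0.0365, 0, 0, 50],
  ],
  squeeze=60,
)

```text
time: 0.72
tool_pos: [0.3956, 0.3591, 0.1977]
tcp_rot: [-0.666, -3.07, 0.001]
wrist_force: [1.1, 0.1, 0.3]
width: 0.587
```

>>> play_rows(
  motion=[
    [-0.042, -0.0365, 0, 0, 50],
    [-0.042, -0.0365, 0, 0, 50],
    [-0.042, -0.0365, 0, 0, 50],
    [-0.042, -0.0365, 0, 0, 50],
    [-0.042, -0.0365, 0, 0, 50],
  ],
)

```text
time: 1.35
tool_pos: [0.5109, 0.106, 0.1979]
tcp_rot: [-0.667, -3.07, 0.0]
wrist_force: [1.3, 0.5, -0.1]
width: 0.587
```

>>> play_rows(
  motion=[
    [-0.042, -0.0365, 0, 0, 50],
    [-0.042, -0.0365, 0, 0, 50],
    [-0.042, -0.0365, 0, 0, 50],
    [-0.039, -0.034, 0, 0, 50],
    [0, 0, 0, 0, 50],
  ],
)

```text
time: 1.98
tool_pos: [0.602, -0.0946, 0.1974]
tcp_rot: [-0.673, -3.068, 0.001]
wrist_force: [-0.5, 0.7, 0.4]
width: 0.584
```

>>> play_rows(
  motion=[
    [0, 0, 0.04, -0.0227, 50],
    [0, 0, 0.04, -0.0227, 50],
    [0, 0, 0.02, -0.0227, 50],
    [0, 0, 0, 0, 50],
  ],
)

```text
time: 2.48
tool_pos: [0.5986, -0.0898, 0.0954]
tcp_rot: [-0.001, -3.136, -0.002]
wrist_force: [0.9, 0.5, 0.4]
width: 0.585
```

```bash
python3 g.py long
```

```text
shift tool mm [-2.4111 -2.2338 -0.0171] turn units -0.00011439241400938253 deg -0.04118126904337771 z 95.43475764783327 jaw 89.95881873095662 q6 -1.7604284883410544 t 2.475 w 49.953256179836885 F [0.9351 0.4851 0.3824]
```

>>> play_rows(
  motion=[
    [-0.002, -0.002, 0.035, 0, 45],
    [0, 0, 0.035, 0, 45],
    [0, 0, 0.02, 0, 45],
    [0, 0, 0, 0, 10],
    [0, 0, 0, 0, 10],
  ],
  squeeze=80,
)

```text
time: 3.1
tool_pos: [0.6048, -0.0933, 0.0098]
tcp_rot: [0.001, 3.139, -0.001]
wrist_force: [0.9, -0.0, 0.9]
width: 0.122
```

>>> play_rows(
  motion=[
    [0, 0, 0, 0, 10],
    [0, 0, -0.02, 0, 10],
    [0, 0, -0.04, 0, 10],
    [0, 0, -0.03, 0, 10],
  ],
)

```text
time: 3.6
tool_pos: [0.6047, -0.0935, 0.1021]
tcp_rot: [0.0, 3.138, -0.001]
wrist_force: [0.0, 0.5, 1.0]
width: 0.119
```

```bash
python3 g.py longp
```

```text
shift tool mm [ 66.2772 224.9074  -0.4055] turn units 0.21414489936707526 deg 77.09216377214709 z 102.06826984101858 jaw 89.9921637721471 q6 -1.7647939094489422 t 3.6 w 10.133434490977173 F [0.0246 0.5071 0.9925]
```

The width came to 10 mm and not 18, so I may have gripped nothing. I'll look.

```bash
python3 - <<'E'
from h import *
snap('scene','s3',(150,60,240,220),2.6)
print(proj('scene',read_state()['tool_pos']))
E
```

```text
[305.1684 201.6725]
```

View pics/s3.png

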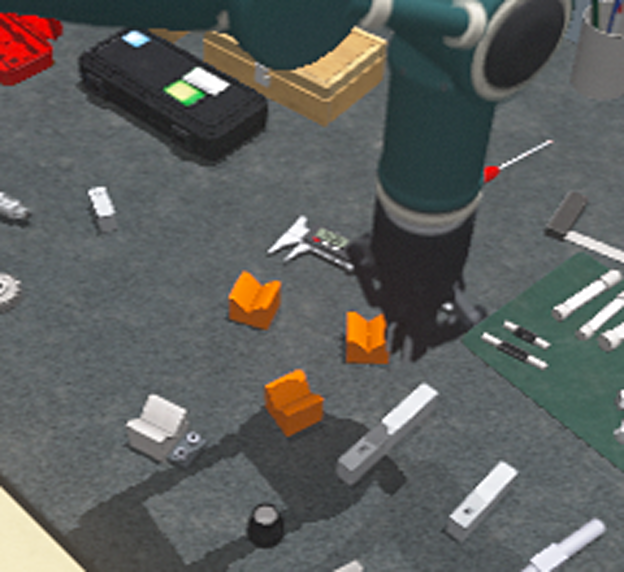

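```bash
python3 - <<'E'
from h import *
im=cv2.imread('pics/s3_full.png')
a=cv2.resize(im[150:250,260:350],None,fx=6,fy=6,interpolation=cv2.INTER_CUBIC)
cv2.imwrite('pics/a.png',a);snap('top','t3')
t=cv2.imread('pics/t3_full.png')
cv2.imwrite('pics/t3.png',cv2.hconcat([a[:,:400],cv2.resize(t[150:250,250:330],None,fx=4.8,fy=6,interpolation=cv2.INTER_CUBIC)]))
print(read_state())
E
```

```text
{'time': 3.7, 'q': array([-0.1941,  0.2172,  1.8397, -0.    ,  1.0736, -1.7649]), 'joint_vel': array([ 0.0007,  0.0389,  0.0494,  0.0001, -0.0374, -0.0011]), 'joint_torque': array([  0.0512, -44.8399, -32.0008,  -0.0002,   0.4923,  -0.0005]), 'tool_pos': array([ 0.6078, -0.0941,  0.1052]), 'tcp_rot': array([ 0.    ,  3.1307, -0.0034]), 'wrist_force': array([ 0.6003, -0.8614,  0.3524]), 'torque': array([-0.0207, -0.0149,  0.0078]), 'width': 0.1217614922495256}
```

View pics/t3.png

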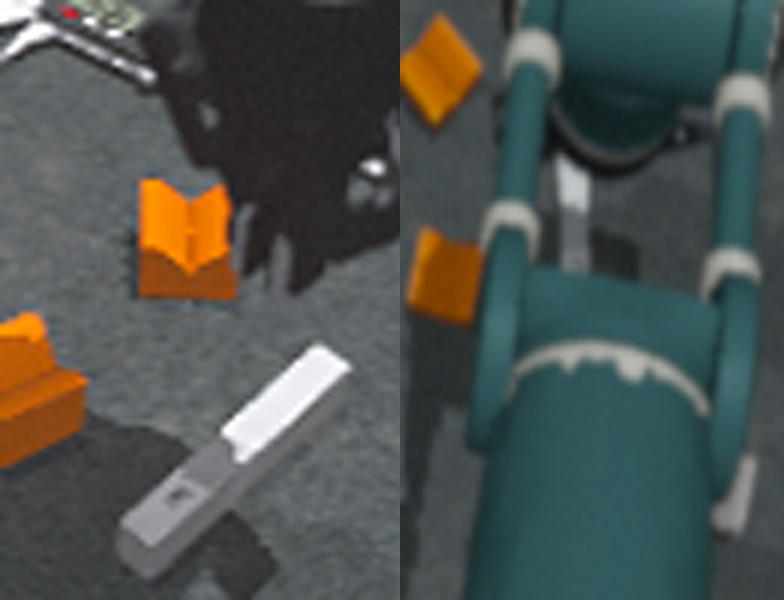

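```bash
python3 - <<'E'
from h import *
for z in(.08,.105,.12): print(z,onz('scene',(306.8,197),z))
for z in(.15,.2,.25): print(z,onz('top',(296,167),z))
print(proj('top',(.607,-.094,.2)),proj('top',(.607,-.094,.25)), proj('scene',(.607,-.094,.105)))
E
```

```text
0.08 [ 0.6395 -0.076   0.08  ]
0.105 [ 0.6222 -0.0871  0.105 ]
0.12 [ 0.6118 -0.0938  0.12  ]
0.15 [ 0.6267 -0.1142  0.15  ]
0.2 [ 0.6166 -0.1093  0.2   ]
0.25 [ 0.6065 -0.1044  0.25  ]
[290.7528 170.4267] [292.2213 166.8995] [304.86  202.336]
```

The visible tip looks about 15 mm higher than the reported TCP, so the fingers probably closed just above the bar. I'll go down again with the fingers open, in small steps, watching the force.

>>> play_rows(
  motion=[
    [0.004, 0.001, 0.03, 0, 45],
    [0, 0, 0.04, 0, 45],
    [0, 0, 0.02, 0, 45],
    [0, 0, 0.006, 0, 45],
    [0, 0, 0, 0, 45],
  ],
)

```text
time: 4.32
tool_pos: [0.5998, -0.0923, 0.0026]
tcp_rot: [-0.0, 3.141, -0.0]
wrist_force: [-0.6, 0.4, 0.0]
width: 0.527
```

```bash
python3 - <<'E'
from h import *
snap('scene','s4',(250,160,100,100),6)
s=read_state();print(s['tool_pos'],s['wrist_force'],proj('scene',s['tool_pos']))
E
```

```text
[ 0.6005 -0.0925  0.0033] [0.2007 0.1473 0.2733] [298.7148 228.8423]
```

View pics/s4.png

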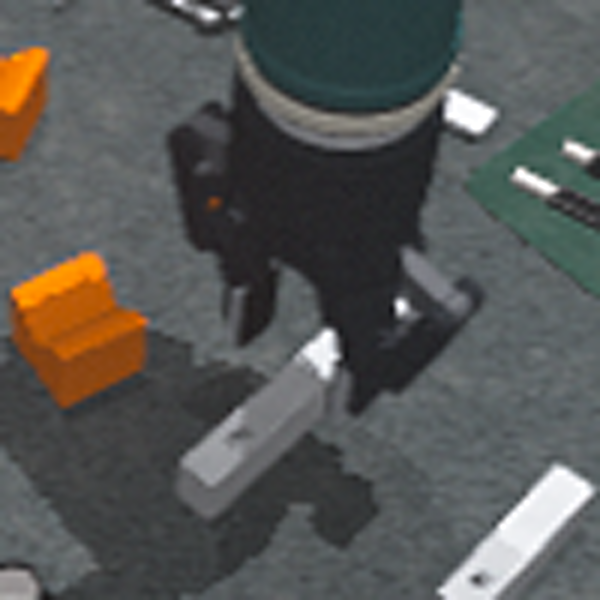

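```bash
python3 - <<'E'
from h import *
for z in(0.003,.01,.02): print(z,proj('scene',(.6005,-.1145,z)),proj('scene',(.6005,-.0705,z)))
E
```

```text
0.003 [305.5588 234.1294] [292.0127 223.81  ]
0.01 [305.84   232.5273] [292.2173 222.1841]
0.02 [306.2469 230.2087] [292.5133 219.8315]
```

>>> play_rows(
  motion=[
    [0, 0, 0.004, 0, 45],
    [0, 0, 0.004, 0, 45],
    [0, 0, 0, 0, 45],
  ],
)

```text
time: 4.75
tool_pos: [0.5991, -0.0921, -0.006]
tcp_rot: [0.0, -3.141, -0.0]
wrist_force: [0.3, -0.4, 0.8]
width: 0.525
```

>>> play_rows(
  motion=[
    [0, 0, 0.002, 0, 45],
    [0, 0, 0, 0, 15],
    [0, 0, 0, 0, 10],
    [0, 0, 0, 0, 10],
  ],
)

```text
time: 5.25
tool_pos: [0.6008, -0.0921, -0.0052]
tcp_rot: [-0.0, 3.14, 0.0]
wrist_force: [-1.5, 1.2, 5.6]
width: 0.117
```

>>> play_rows(
  motion=[
    [0, 0, 0, 0, 0],
    [0, 0, 0, 0, 0],
  ],
)

```text
time: 5.5
tool_pos: [0.6014, -0.0916, -0.0043]
tcp_rot: [0.0, 3.138, 0.001]
wrist_force: [-4.5, 3.9, 15.3]
width: 0.003
```

```bash
python3 - <<'E'
from h import *
snap('scene','s5',(250,160,100,100),6)
s=read_state();print(s['tool_pos'],s['wrist_force'],s['width'])
E
```

```text
[ 0.6015 -0.0916 -0.0044] [-4.9975  5.274  16.4163] 0.006621959782532088
```

View pics/s5.png

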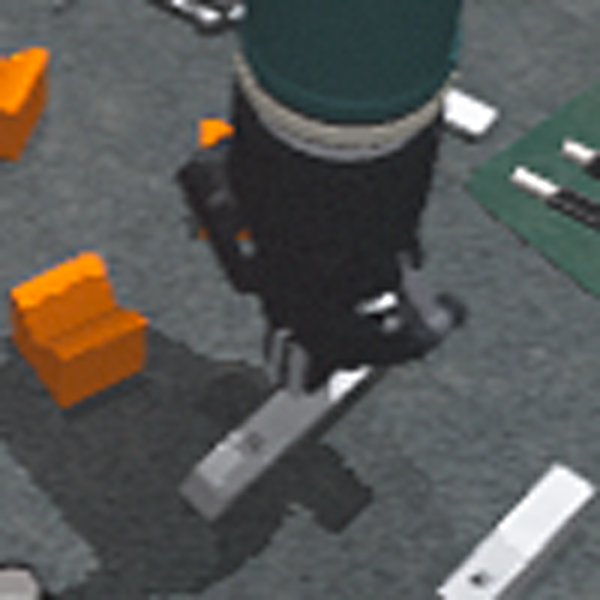

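```bash
python3 - <<'E'
from h import *
for z in(0.01,.02,.03): print(z,onz('scene',(299.5,222.2),z))
print(read_state())
E
```

```text
0.01 [ 0.6132 -0.0835  0.01  ]
0.02 [ 0.6071 -0.0874  0.02  ]
0.03 [ 0.6011 -0.0914  0.03  ]
{'time': 5.55, 'q': array([-0.1929,  0.3355,  1.9191,  0.0017,  0.8836, -1.7646]), 'joint_vel': array([-0.    ,  0.0008, -0.    ,  0.0012, -0.001 ,  0.0013]), 'joint_torque': array([ -2.3842, -39.6412, -26.1156,  -0.9716,  -1.6679,  -0.0037]), 'tool_pos': array([ 0.6015, -0.0916, -0.0044]), 'tcp_rot': array([0.0003, 3.138 , 0.001 ]), 'wrist_force': array([-4.9975,  5.274 , 16.4163]), 'torque': array([0.8302, 0.669 , 0.0085]), 'width': 0.006621959782532088}
```

>>> play_rows(
  motion=[
    [0, 0, -0.02, 0, 0],
    [0, 0, -0.02, 0, 40],
    [0, 0, 0, 0, 40],
    [0, 0, 0, 0, 40],
  ],
)

```text
time: 6.05
tool_pos: [0.5992, -0.0923, 0.0321]
tcp_rot: [0.0, -3.142, 0.0]
wrist_force: [-0.5, 0.4, -0.7]
width: 0.469
```

The image is consistent with the true fingertips sitting about 28–30 mm above the reported TCP. I'll use that offset and go lower, checking the force.

>>> play_rows(
  motion=[
    [0.001, 0, 0.025, 0, 40],
    [0, 0, 0.02, 0, 40],
    [0, 0, 0.005, 0, 40],
    [0, 0, 0, 0, 40],
  ],
)

```text
time: 6.55
tool_pos: [0.5977, -0.0921, -0.0187]
tcp_rot: [0.0, -3.14, -0.001]
wrist_force: [-0.9, -0.4, -0.2]
width: 0.466
```

>>> play_rows(
  motion=[
    [0, 0, 0.004, 0, 40],
    [0, 0, 0, 0, 40],
  ],
)

```text
time: 6.8
tool_pos: [0.5987, -0.0923, -0.0214]
tcp_rot: [-0.0, 3.141, -0.0]
wrist_force: [-0.2, 0.4, 0.7]
width: 0.469
```

>>> play_rows(
  motion=[
    [0, 0, 0.003, 0, 40],
    [0, 0, 0, 0, 10],
    [0, 0, 0, 0, 10],
    [0, 0, 0, 0, 10],
  ],
)

```text
time: 7.3
tool_pos: [0.5984, -0.0922, -0.0245]
tcp_rot: [-0.0, 3.141, 0.0]
wrist_force: [-1.3, 0.6, 2.9]
width: 0.19
```

>>> play_rows(
  motion=[
    [0, 0, 0, 0, 5],
    [0, 0, -0.02, 0, 5],
    [0, 0, -0.04, 0, 5],
    [0, 0, -0.04, 0, 5],
    [0, 0, 0, 0, 5],
  ],
)

```text
time: 7.92
tool_pos: [0.602, -0.093, 0.0796]
tcp_rot: [-0.0, 3.133, -0.003]
wrist_force: [1.0, -0.1, -4.0]
width: 0.189
```

```bash
python3 g.py longp
```

```text
shift tool mm [ 63.4618 224.3809  -0.9537] turn units 0.21417630270146412 deg 77.10346897252708 z 79.5786148267044 jaw 90.00346897252709 q6 -1.764879207527432 t 7.925 w 16.159801767125447 F [ 1.0424 -0.0652 -4.0068]
```

>>> play_rows(
  motion=[
    [0.0159, 0.0561, 0, 0, 5],
    [0.0159, 0.0561, 0, 0, 5],
    [0.0159, 0.0561, 0, 0, 5],
    [0.0159, 0.0561, 0, 0, 5],
    [0, 0, 0, 0.02, 5],
  ],
)

```text
time: 8.55
tool_pos: [0.531, 0.1357, 0.0724]
tcp_rot: [-0.194, -3.131, 0.0]
wrist_force: [0.0, -0.8, -5.4]
width: 0.187
```

>>> play_rows(
  motion=[
    [0, 0, 0, 0.028, 5],
    [0, 0, 0, 0.028, 5],
    [0, 0, 0, 0.028, 5],
    [0, 0, 0, 0.028, 5],
    [0, 0, 0, 0.028, 5],
  ],
)

```text
time: 9.18
tool_pos: [0.5326, 0.1317, 0.0725]
tcp_rot: [-1.52, -2.746, 0.004]
wrist_force: [-0.1, -1.0, -5.3]
width: 0.184
```

>>> play_rows(
  motion=[
    [0, 0, 0, 0.027, 5],
    [0, 0, 0, 0.027, 5],
    [0, 0, 0.03, 0, 5],
    [0, 0, 0.03, 0, 5],
    [0, 0, 0, 0, 5],
  ],
)

```text
time: 9.8
tool_pos: [0.5293, 0.1311, 0.0102]
tcp_rot: [-1.952, -2.453, 0.013]
wrist_force: [-1.6, -0.3, -5.0]
width: 0.191
```

```bash
python3 g.py longp
```

```text
shift tool mm [-1.7584  9.0056 -0.0966] turn units 0.00017623981056694838 deg 0.06344633180410142 z 10.247961679700442 jaw 12.963446331804095 q6 -0.02914287201166287 t 9.8 w 16.292900856878273 F [-1.6158 -0.3459 -5.0189]
```

>>> play_rows(
  motion=[
    [-0.002, 0.008, 0.015, 0, 5],
    [0, 0, 0.013, 0, 5],
    [0, 0, 0, 0, 5],
  ],
)

```text
time: 10.18
tool_pos: [0.5418, 0.1318, -0.014]
tcp_rot: [-1.955, -2.456, 0.003]
wrist_force: [-0.4, -0.4, -6.1]
width: 0.189
```

```bash
python3 g.py longp
```

```text
shift tool mm [ 0.3702 -3.3294  0.0093] turn units 0.00015986545845830195 deg 0.057551565044988706 z -14.0455227527553 jaw 12.957551565044993 q6 -0.03228448911969721 t 10.175 w 16.153985276293106 F [-0.4335 -0.3577 -6.128 ]
```

>>> play_rows(
  motion=[
    [0, -0.002, 0.006, 0, 5],
    [0, 0, 0, 0, 5],
  ],
)

```text
time: 10.42
tool_pos: [0.5404, 0.1315, -0.019]
tcp_rot: [-1.956, -2.458, 0.001]
wrist_force: [0.2, 1.0, -5.1]
width: 0.189
```

>>> play_rows(
  motion=[
    [0, 0, 0.003, 0, 5],
    [0, 0, 0, 0, 5],
  ],
)

```text
time: 10.68
tool_pos: [0.541, 0.1316, -0.0218]
tcp_rot: [-1.956, -2.458, 0.0]
wrist_force: [1.0, -0.1, -4.4]
width: 0.185
```

>>> play_rows(
  motion=[
    [0, -0.002, 0.002, 0, 5],
    [0, 0, 0, 0, 5],
  ],
)

```text
time: 10.92
tool_pos: [0.5386, 0.131, -0.024]
tcp_rot: [-1.956, -2.458, 0.001]
wrist_force: [0.0, -0.1, -4.5]
width: 0.185
```

>>> play_rows(
  motion=[
    [0, 0, 0.002, 0, 5],
    [0, 0, 0, 0, 5],
  ],
)

```text
time: 11.18
tool_pos: [0.5391, 0.1311, -0.0245]
tcp_rot: [-1.956, -2.458, 0.001]
wrist_force: [-4.4, -1.2, 5.2]
width: 0.187
```

>>> play_rows(
  motion=[
    [0, 0, 0, 0, 36],
    [0, 0, 0, 0, 36],
    [0, 0, -0.03, 0, 36],
    [0, 0, -0.06, 0, 36],
    [0, 0, -0.02, 0, 40],
  ],
)

```text
time: 11.8
tool_pos: [0.5426, 0.1318, 0.0889]
tcp_rot: [1.953, 2.454, 0.009]
wrist_force: [1.0, 0.4, 0.1]
width: 0.471
```

```bash
python3 g.py short
```

```text
shift tool mm [184.1263 110.2018   0.8268] turn units 0.10768413535349393 deg 38.766288727257816 z 88.857463357119 jaw 12.966288727257815 q6 -0.03255234739942885 t 11.8 w 40.18933051672826 F [1.0269 0.4247 0.0806]
```

>>> play_rows(
  motion=[
    [0.046, 0.0275, 0, 0, 40],
    [0.046, 0.0275, 0, 0, 40],
    [0.046, 0.0275, 0, 0, 40],
    [0.046, 0.0275, 0, 0, 40],
    [0, 0, 0, 0.0269, 40],
  ],
)

```text
time: 12.42
tool_pos: [0.6063, 0.3394, 0.0844]
tcp_rot: [2.158, 2.283, 0.005]
wrist_force: [-0.7, -1.2, 1.0]
width: 0.469
```

>>> play_rows(
  motion=[
    [0, 0, 0, 0.027, 40],
    [0, 0, 0.02, 0.027, 40],
    [0, 0, 0.02, 0.027, 40],
    [0, 0, 0, 0, 40],
    [0, 0, 0, 0, 40],
  ],
)

```text
time: 13.05
tool_pos: [0.6055, 0.3354, 0.0449]
tcp_rot: [2.66, 1.671, 0.002]
wrist_force: [0.9, -0.4, -0.3]
width: 0.471
```

```bash
python3 g.py short
```

```text
shift tool mm [1.9184 2.5726 0.003 ] turn units 0.00021935933227139356 deg 0.07896935961770168 z 44.85055280474669 jaw -25.721030640382292 q6 0.9187502447400477 t 13.05 w 40.25886593541211 F [ 0.9429 -0.4198 -0.3316]
```

>>> play_rows(
  motion=[
    [0.002, 0.0025, 0.03, 0, 40],
    [0, 0, 0.025, 0, 40],
    [0, 0, 0.009, 0, 40],
    [0, 0, 0, 0, 40],
  ],
)

```text
time: 13.55
tool_pos: [0.6082, 0.3359, -0.0196]
tcp_rot: [-2.662, -1.669, 0.0]
wrist_force: [0.1, 0.6, 0.4]
width: 0.465
```

>>> play_rows(
  motion=[
    [0, 0, 0, 0, 10],
    [0, 0, 0, 0, 5],
    [0, 0, 0, 0, 5],
  ],
)

```text
time: 13.92
tool_pos: [0.6096, 0.3366, -0.0177]
tcp_rot: [2.662, 1.668, 0.005]
wrist_force: [-0.1, 0.0, 6.1]
width: 0.181
```

>>> play_rows(
  motion=[
    [0, 0, -0.02, 0, 5],
    [0, 0, -0.05, 0, 5],
    [0, 0, -0.05, 0, 5],
    [0, 0, 0, 0, 5],
  ],
)

```text
time: 14.42
tool_pos: [0.6123, 0.338, 0.1078]
tcp_rot: [2.661, 1.667, 0.019]
wrist_force: [0.7, 0.5, -2.4]
width: 0.18
```

```bash
python3 g.py shortp
```

```text
shift tool mm [-218.0983   23.7615   -1.9093] turn units -0.1077118125988496 deg -38.776252535585854 z 107.82690292821276 jaw -25.87625253558587 q6 0.9203664522103204 t 14.425 w 15.361188292344096 F [ 0.7     0.4965 -2.3502]
```

```bash
python3 - <<'E'
from h import *
snap('scene','s6',(180,140,130,100),6)
E
```

```text
(no output)
```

View pics/s6.png

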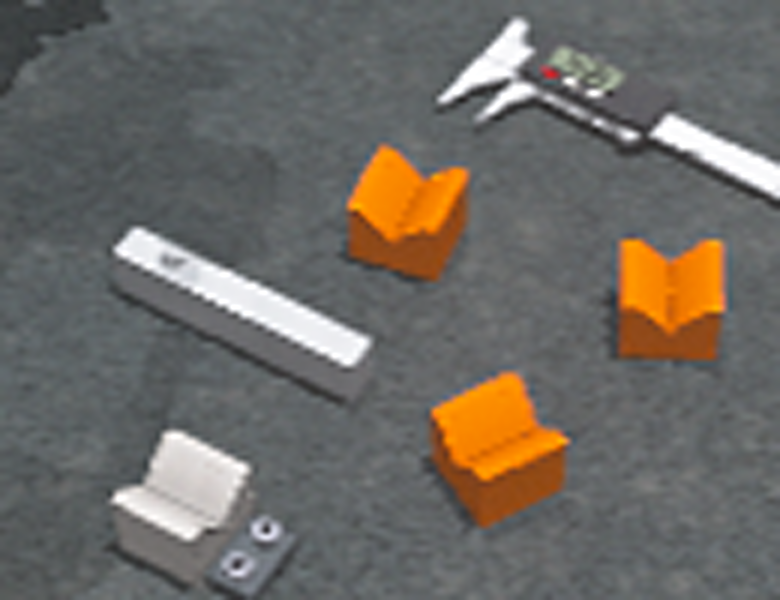

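The long bar stands upright on the table behind the fixed block, with its top corners at (135,227), (373,340), (352,366) and (113,249).

```bash
python3 - <<'E'
from h import *
f=lambda p:((p[0]+.5)/6-.5+180,(p[1]+.5)/6-.5+140)
P=np.array([onz('scene',f(p),.026)[:2] for p in [(135,227),(373,340),(352,366),(113,249)]])
print(P,P.mean(0));a=(P[0]+P[3]-P[1]-P[2])/2;print(np.linalg.norm(a),np.degrees(np.arctan2(a[1],a[0])))
c=np.array([.451,.0652]);t=np.radians(12.9);E=np.array([[np.cos(t),np.sin(t)],[-np.sin(t),np.cos(t)]]);print(E@(P.mean(0)-c))
E
```

```text
[[0.533  0.1897]
 [0.5618 0.0686]
 [0.5457 0.0648]
 [0.5177 0.1868]] [0.5395 0.1275]
0.12486617797369891 103.14800079703699
[0.1002 0.041 ]
```

>>> play_rows(
  motion=[
    [-0.0545, 0.006, 0, 0, 5],
    [-0.0545, 0.006, 0, 0, 5],
    [-0.0545, 0.006, 0, 0, 5],
    [-0.0545, 0.006, 0, 0, 5],
    [0, 0, 0, -0.027, 5],
  ],
)

```text
time: 15.1
tool_pos: [0.5304, 0.1254, 0.0975]
tcp_rot: [-2.509, -1.887, 0.01]
wrist_force: [-0.2, 0.4, -2.3]
width: 0.181
```

>>> play_rows(
  motion=[
    [0, 0, 0, -0.027, 5],
    [0, 0, 0.02, -0.027, 5],
    [0, 0, 0.02, -0.0267, 5],
    [0, 0, 0, 0, 5],
    [0, 0, 0, 0, 5],
  ],
)

```text
time: 15.72
tool_pos: [0.5339, 0.1291, 0.0597]
tcp_rot: [-1.961, -2.453, 0.002]
wrist_force: [-0.5, 0.3, -1.7]
width: 0.18
```

```bash
python3 g.py shortp
```

```text
shift tool mm [ 1.2314  4.9621 -0.0074] turn units -0.0004563658127147442 deg -0.1642916925773079 z 59.71638084475758 jaw 12.735708307422689 q6 -0.030384527503926773 t 15.725 w 15.39872207775877 F [-0.5     0.283  -1.7327]
```

>>> play_rows(
  motion=[
    [-0.001, 0.005, 0.02, 0, 5],
    [0, 0, 0.02, 0, 5],
    [0, 0, 0, 0, 5],
    [0, 0, 0, 0, 5],
  ],
)

```text
time: 16.23
tool_pos: [0.54, 0.1294, 0.0203]
tcp_rot: [1.958, 2.456, 0.0]
wrist_force: [0.5, -0.5, -1.6]
width: 0.183
```

```bash
python3 g.py shortp
```

```text
shift tool mm [ 2.2874 -1.0457 -0.0003] turn units -8.610960018932998e-05 deg -0.030999456068158793 z 20.275286075770055 jaw 12.869000543931847 q6 -0.034235561061479826 t 16.225 w 15.60376982743624 F [ 0.485  -0.5382 -1.6465]
```

>>> play_rows(
  motion=[
    [0, -0.001, 0.008, 0, 5],
    [0, 0, 0, 0, 5],
  ],
)

```text
time: 16.48
tool_pos: [0.5383, 0.129, 0.0119]
tcp_rot: [-1.958, -2.456, 0.001]
wrist_force: [-0.3, 0.5, -1.3]
width: 0.18
```

>>> play_rows(
  motion=[
    [0, 0, 0.002, 0, 5],
    [0, 0, 0, 0, 5],
  ],
)

```text
time: 16.73
tool_pos: [0.5387, 0.1291, 0.0102]
tcp_rot: [1.958, 2.457, 0.0]
wrist_force: [0.8, 0.0, -1.3]
width: 0.181
```

>>> play_rows(
  motion=[
    [0, 0, 0.002, 0, 5],
    [0, 0, 0, 0, 5],
  ],
)

```text
time: 16.98
tool_pos: [0.539, 0.1292, 0.0083]
tcp_rot: [1.958, 2.457, 0.001]
wrist_force: [0.7, -0.4, -1.5]
width: 0.184
```

>>> play_rows(
  motion=[
    [0, 0, 0.002, 0, 5],
    [0, 0, 0, 0, 5],
  ],
)

```text
time: 17.23
tool_pos: [0.5392, 0.1292, 0.0082]
tcp_rot: [1.958, 2.457, 0.0]
wrist_force: [-4.4, -1.2, 11.2]
width: 0.186
```

>>> play_rows(
  motion=[
    [0, 0, 0.001, 0, 5],
    [0, 0, 0, 0, 5],
  ],
)

```text
time: 17.48
tool_pos: [0.5392, 0.1292, 0.0082]
tcp_rot: [1.958, 2.457, 0.0]
wrist_force: [-6.8, -1.5, 17.1]
width: 0.18
```

>>> play_rows(
  motion=[
    [0, 0, -0.002, 0, 5],
    [0, 0, 0, 0, 34],
    [0, 0, 0, 0, 34],
    [0, 0, -0.03, 0, 34],
    [0, 0, -0.05, 0, 60],
  ],
)

```text
time: 18.1
tool_pos: [0.5363, 0.1287, 0.0853]
tcp_rot: [-1.956, -2.454, 0.007]
wrist_force: [0.3, 0.5, 0.6]
width: 0.601
```

```bash
python3 g.py loose
```

```text
shift tool mm [-280.487  -157.1186    0.8764] turn units -0.16835044634053892 deg -60.60616068259401 z 85.30053181480126 jaw 12.893839317405998 q6 -0.034711175531467214 t 18.1 w 51.34754524950611 F [0.2936 0.5382 0.6376]
```

>>> play_rows(
  motion=[
    [-0.0467, -0.0262, 0, 0, 65],
    [-0.0467, -0.0262, 0, 0, 65],
    [-0.0467, -0.0262, 0, 0, 65],
    [-0.0467, -0.0262, 0, 0, 65],
    [-0.0467, -0.0262, 0, 0, 65],
  ],
)

```text
time: 18.73
tool_pos: [0.4625, -0.1292, 0.0871]
tcp_rot: [1.957, 2.457, 0.0]
wrist_force: [1.1, -1.5, -0.4]
width: 0.758
```

>>> play_rows(
  motion=[
    [-0.0467, -0.0262, 0, 0, 65],
    [0, 0, 0, -0.028, 65],
    [0, 0, 0, -0.028, 65],
    [0, 0, 0, -0.028, 65],
    [0, 0, 0, -0.028, 65],
  ],
)

```text
time: 19.35
tool_pos: [0.4478, -0.1792, 0.0869]
tcp_rot: [-0.983, -2.983, -0.0]
wrist_force: [-0.1, -0.1, 0.3]
width: 0.762
```

>>> play_rows(
  motion=[
    [0, 0, 0.02, -0.028, 65],
    [0, 0, 0.02, -0.028, 65],
    [0, 0, 0, 0, 65],
    [0, 0, 0, 0, 65],
  ],
)

```text
time: 19.85
tool_pos: [0.4483, -0.1792, 0.0476]
tcp_rot: [0.459, 3.108, -0.0]
wrist_force: [1.2, 0.2, 0.2]
width: 0.759
```

```bash
python3 g.py loose
```

```text
shift tool mm [ 2.3413 -1.2947 -0.0009] turn units -0.0008146037513859659 deg -0.29325735049894774 z 47.58583713458263 jaw 73.20674264950105 q6 -1.709646796439748 t 19.85 w 64.86056647703761 F [1.179  0.2426 0.2149]
```

>>> play_rows(
  motion=[
    [0.002, -0.001, 0.03, 0, 65],
    [0, 0, 0.03, 0, 65],
    [0, 0, 0.009, 0, 65],
    [0, 0, 0, 0, 65],
  ],
)

```text
time: 20.35
tool_pos: [0.446, -0.1796, -0.0215]
tcp_rot: [-0.456, -3.108, -0.0]
wrist_force: [0.2, -0.4, 0.1]
width: 0.758
```

>>> play_rows(
  motion=[
    [0, 0, 0, 0, 35],
    [0, 0, 0, 0, 35],
    [0, 0, 0, 0, 30],
    [0, 0, 0, 0, 30],
  ],
)

```text
time: 20.85
tool_pos: [0.4475, -0.1802, -0.02]
tcp_rot: [0.454, 3.105, -0.001]
wrist_force: [-1.3, 0.5, 6.4]
width: 0.477
```

>>> play_rows(
  motion=[
    [0, 0, -0.02, 0, 30],
    [0, 0, -0.05, 0, 30],
    [0, 0, -0.05, 0, 30],
    [0, 0, 0, 0, 30],
  ],
)

```text
time: 21.35
tool_pos: [0.4496, -0.1812, 0.103]
tcp_rot: [0.453, 3.099, -0.005]
wrist_force: [0.8, 0.1, -3.7]
width: 0.47
```

```bash
python3 g.py loosep
```

```text
shift tool mm [113.5301 314.8146  -1.6352] turn units 0.1679643249741001 deg 60.46715699067604 z 103.02938194473091 jaw 73.36715699067604 q6 -1.7150261287681519 t 21.35 w 40.14667206099681 F [ 0.848   0.1429 -3.6879]
```

>>> play_rows(
  motion=[
    [0.019, 0.0525, 0, 0, 30],
    [0.019, 0.0525, 0, 0, 30],
    [0.019, 0.0525, 0, 0, 30],
    [0.019, 0.0525, 0, 0, 30],
    [0.019, 0.0525, 0, 0, 30],
  ],
)

```text
time: 21.98
tool_pos: [0.4277, 0.1006, 0.0962]
tcp_rot: [-0.454, -3.106, 0.002]
wrist_force: [0.4, 0.0, -4.2]
width: 0.473
```

>>> play_rows(
  motion=[
    [0.019, 0.0525, 0, 0, 30],
    [0, 0, 0, 0.028, 30],
    [0, 0, 0, 0.028, 30],
    [0, 0, 0, 0.028, 30],
    [0, 0, 0, 0.028, 30],
  ],
)

```text
time: 22.6
tool_pos: [0.4246, 0.1545, 0.0959]
tcp_rot: [-1.504, -2.755, 0.005]
wrist_force: [-0.4, 0.6, -3.6]
width: 0.474
```

>>> play_rows(
  motion=[
    [0, 0, 0.025, 0.028, 30],
    [0, 0, 0.025, 0.028, 30],
    [0, 0, 0.02, 0, 30],
    [0, 0, 0, 0, 30],
    [0, 0, 0, 0, 30],
  ],
)

```text
time: 23.22
tool_pos: [0.4261, 0.1548, 0.0278]
tcp_rot: [-1.957, -2.456, 0.002]
wrist_force: [1.2, -0.1, -2.4]
width: 0.471
```

```bash
python3 g.py loosep
```

```text
shift tool mm [-2.9357  4.2113 -0.0045] turn units -7.986951324628283e-06 deg -0.0028753024768661817 z 27.789322045631263 jaw 12.897124697523141 q6 0.06847452171792115 t 23.225 w 40.21759457431505 F [ 1.2319 -0.108  -2.376 ]
```

>>> play_rows(
  motion=[
    [-0.003, 0.004, 0.02, 0, 30],
    [0, 0, 0.02, 0, 30],
    [0, 0, 0.002, 0, 30],
    [0, 0, 0, 0, 30],
    [0, 0, 0, 0, 30],
  ],
)

```text
time: 23.85
tool_pos: [0.4324, 0.1533, -0.0126]
tcp_rot: [1.957, 2.456, 0.003]
wrist_force: [-0.0, -0.2, -4.0]
width: 0.471
```

```bash
python3 g.py loosep
```

```text
shift tool mm [-0.0738 -1.5765 -0.0038] turn units -7.479669732251497e-06 deg -0.002692681103610539 z -12.612943981342877 jaw 12.897307318896388 q6 0.06135523409646326 t 23.85 w 40.23984773393591 F [-0.0362 -0.2498 -3.974 ]
```

>>> play_rows(
  motion=[
    [0, -0.001, 0.005, 0, 30],
    [0, 0, 0, 0, 30],
  ],
)

```text
time: 24.1
tool_pos: [0.4298, 0.1526, -0.019]
tcp_rot: [-1.958, -2.456, 0.001]
wrist_force: [-0.0, 0.2, -3.3]
width: 0.472
```

>>> play_rows(
  motion=[
    [0, 0, 0.002, 0, 30],
    [0, 0, 0, 0, 30],
  ],
)

```text
time: 24.35
tool_pos: [0.4303, 0.1528, -0.02]
tcp_rot: [-1.958, -2.457, 0.001]
wrist_force: [-3.7, -0.5, 4.6]
width: 0.473
```

>>> play_rows(
  motion=[
    [0, 0, 0.002, 0, 30],
    [0, 0, 0, 0, 30],
  ],
)

```text
time: 24.6
tool_pos: [0.4303, 0.1528, -0.0201]
tcp_rot: [-1.957, -2.456, 0.002]
wrist_force: [-10.5, -2.7, 24.3]
width: 0.473
```

>>> play_rows(
  motion=[
    [0, 0, -0.003, 0, 30],
    [0, 0, 0, 0, 60],
    [0, 0, 0, 0, 60],
    [0, 0, -0.04, 0, 60],
    [0, 0, -0.06, 0, 60],
  ],
)

```text
time: 25.22
tool_pos: [0.4281, 0.152, 0.079]
tcp_rot: [-1.956, -2.454, 0.007]
wrist_force: [0.6, -0.2, 0.5]
width: 0.701
```

```bash
python3 g.py shaft
```

```text
shift tool mm [-456.9615   67.3268   -0.2126] turn units -0.18753577032375918 deg -67.5128773165533 z 79.00684631420506 jaw 12.887122683446712 q6 0.06153734814756504 t 25.225 w 59.859390145913174 F [ 0.6106 -0.2271  0.5217]
```

>>> play_rows(
  motion=[
    [-0.057, 0.0084, 0, 0, 40],
    [-0.057, 0.0084, 0, 0, 40],
    [-0.057, 0.0084, 0, 0, 40],
    [-0.057, 0.0084, 0, 0, 40],
    [-0.057, 0.0084, 0, 0, 40],
  ],
)

```text
time: 25.85
tool_pos: [0.5354, -0.1176, 0.0801]
tcp_rot: [1.958, 2.456, 0.001]
wrist_force: [0.2, 0.4, -0.9]
width: 0.471
```

>>> play_rows(
  motion=[
    [-0.057, 0.0084, 0, 0, 40],
    [-0.057, 0.0084, 0, 0, 40],
    [-0.057, 0.0084, 0, 0, 40],
    [0, 0, 0, -0.028, 40],
    [0, 0, 0, -0.028, 40],
  ],
)

```text
time: 26.48
tool_pos: [0.5975, -0.278, 0.0792]
tcp_rot: [-1.492, -2.764, -0.0]
wrist_force: [-0.1, 0.1, -0.2]
width: 0.466
```

>>> play_rows(
  motion=[
    [0, 0, 0, -0.028, 40],
    [0, 0, 0, -0.028, 40],
    [0, 0, 0.015, -0.028, 40],
    [0, 0, 0.015, -0.028, 40],
    [0, 0, 0.01, -0.0195, 40],
  ],
)

```text
time: 27.1
tool_pos: [0.597, -0.2765, 0.0387]
tcp_rot: [-0.256, -3.13, -0.001]
wrist_force: [-0.2, 0.3, 0.6]
width: 0.468
```

>>> play_rows(
  motion=[
    [0, 0, 0, 0, 40],
    [0, 0, 0, 0, 40],
  ],
)

```text
time: 27.35
tool_pos: [0.5978, -0.2769, 0.0404]
tcp_rot: [0.266, 3.13, -0.0]
wrist_force: [0.4, -0.3, 0.2]
width: 0.468
```

```bash
python3 g.py shaft; python3 - <<'E'
from h import *
snap('scene','s7',(150,120,240,190),3.2)
E
```

```text
shift tool mm [ 1.9382 -1.8268 -0.0004] turn units -0.0003356937935219801 deg -0.12084976566791283 z 40.353346077783286 jaw 80.27915023433209 q6 -1.8727084459126468 t 27.35 w 40.000100168661135 F [ 0.3651 -0.2507  0.1555]
```

View pics/s7.png

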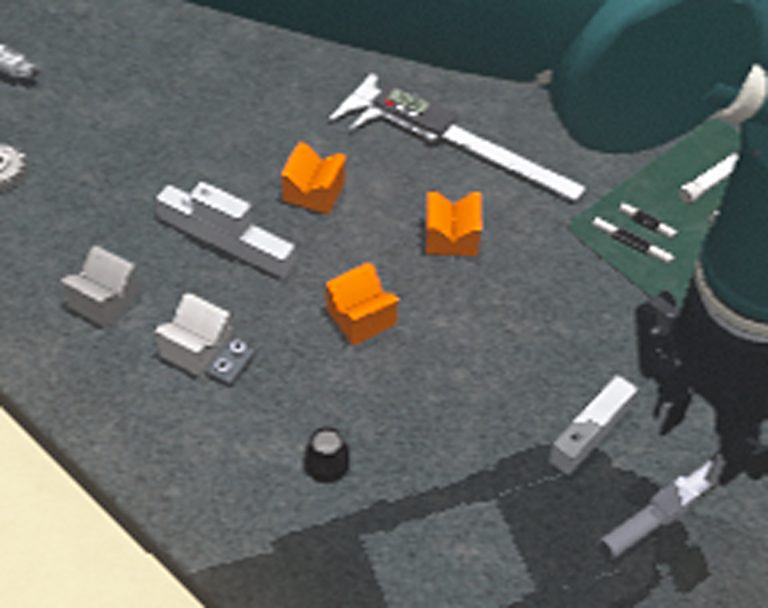

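s7 shows the two blocks in line at (98,285) and (193,330), the stack at (225,225) and the shaft under the gripper. Now to grip the shaft.

```bash
python3 - <<'E'
from h import *
im=cv2.imread('pics/s7_full.png')
f=lambda p:((p[0]+.5)/3.2-.5+150,(p[1]+.5)/3.2-.5+120)
for nm,z,ps in [('loose',.034,[(98,247),(134,265),(101,299),(64,280)]),('fixed',.034,[(190,294),(229,316),(196,349),(157,330)]),('short',.052,[(206,182),(251,205),(238,218),(191,194)])]:
    P=np.array([onz('scene',f(p),z)[:2] for p in ps]);print(nm,P.mean(0),P.tolist())
E
```

```text
loose [0.4315 0.1527] [[0.44697107824997445, 0.17337763807585438], [0.4552287117293209, 0.13918623757891835], [0.4161316814492575, 0.13175069552080332], [0.4076902817670464, 0.16647609340444203]]
fixed [0.4511 0.0653] [[0.4670848637556518, 0.08673046272501495], [0.4739588501427958, 0.05000895071629946], [0.43623176617152554, 0.045243478343722], [0.4272030902706723, 0.07908010139607319]]
short [0.5391 0.1281] [[0.5431636541322189, 0.15087974987653618], [0.5518312706259975, 0.10720085974014526], [0.5353813223721864, 0.10465396088104384], [0.5261336794460458, 0.14986407571153337]]
```

>>> play_rows(
  motion=[
    [0.002, -0.002, 0.03, 0, 36],
    [0, 0, 0.025, 0, 36],
    [0, 0, 0.008, 0, 36],
    [0, 0, 0, 0, 36],
  ],
)

```text
time: 27.9
tool_pos: [0.5952, -0.2784, -0.0228]
tcp_rot: [-0.264, -3.13, -0.0]
wrist_force: [-0.5, -0.0, 0.2]
width: 0.424
```

>>> play_rows(
  motion=[
    [0, 0, 0.001, 0, 10],
    [0, 0, 0, 0, 5],
    [0, 0, 0, 0, 5],
  ],
)

```text
time: 28.28
tool_pos: [0.5966, -0.2791, -0.0219]
tcp_rot: [0.263, 3.128, -0.002]
wrist_force: [-0.3, -0.3, 5.2]
width: 0.173
```

>>> play_rows(
  motion=[
    [0, 0, -0.02, 0, 5],
    [0, 0, -0.05, 0, 5],
    [0, 0, -0.06, 0, 5],
    [0, 0, 0, 0, 5],
  ],
)

```text
time: 28.78
tool_pos: [0.6001, -0.2809, 0.1145]
tcp_rot: [0.262, 3.118, -0.008]
wrist_force: [0.9, -0.7, -1.6]
width: 0.172
```

```bash
python3 g.py shaftp
```

```text
shift tool mm [221.8937 357.9451  -4.3853] turn units 0.18747329505759808 deg 67.4903862207353 z 114.5485579873335 jaw 80.39038622073531 q6 -1.8784737149380066 t 28.775 w 14.660541364333074 F [ 0.8854 -0.6618 -1.6308]
```

>>> play_rows(
  motion=[
    [0.0277, 0.0447, 0, 0, 5],
    [0.0277, 0.0447, 0, 0, 5],
    [0.0277, 0.0447, 0, 0, 5],
    [0.0277, 0.0447, 0, 0, 5],
    [0.0277, 0.0447, 0, 0, 5],
  ],
)

```text
time: 29.4
tool_pos: [0.4939, -0.0334, 0.1053]
tcp_rot: [-0.264, -3.129, -0.0]
wrist_force: [0.8, 0.2, -2.6]
width: 0.174
```

>>> play_rows(
  motion=[
    [0.0277, 0.0447, 0, 0, 5],
    [0.0277, 0.0447, 0, 0, 5],
    [0.0277, 0.0447, 0, 0, 5],
    [0, 0, 0, 0.027, 5],
    [0, 0, 0, 0.027, 5],
  ],
)

```text
time: 30.02
tool_pos: [0.4347, 0.1119, 0.1053]
tcp_rot: [-0.792, -3.038, 0.001]
wrist_force: [-0.4, -0.3, -2.8]
width: 0.175
```

>>> play_rows(
  motion=[
    [0, 0, 0, 0.027, 5],
    [0, 0, 0, 0.027, 5],
    [0, 0, 0, 0.027, 5],
    [0, 0, 0, 0.027, 5],
    [0, 0, 0, 0.0255, 5],
  ],
)

```text
time: 30.65
tool_pos: [0.435, 0.1109, 0.1052]
tcp_rot: [-1.964, -2.45, 0.003]
wrist_force: [0.3, -0.1, -1.8]
width: 0.178
```

>>> play_rows(
  motion=[
    [0, 0, 0.03, 0, 5],
    [0, 0, 0.03, 0, 5],
    [0, 0, 0, 0, 5],
    [0, 0, 0, 0, 5],
  ],
)

```text
time: 31.15
tool_pos: [0.4365, 0.1112, 0.0466]
tcp_rot: [1.958, 2.457, -0.0]
wrist_force: [0.5, 0.0, -1.9]
width: 0.18
```

```bash
python3 g.py shaftp
```

```text
shift tool mm [-3.0228  3.9749  0.    ] turn units -2.06724580946924e-05 deg -0.007442084914089264 z 46.61461077798669 jaw 12.892557915085916 q6 -0.03091793903138387 t 31.15 w 15.34984888761058 F [ 0.4566  0.0441 -1.901 ]
```

>>> play_rows(
  motion=[
    [-0.003, 0.004, 0, 0, 5],
    [0, 0, 0.02, 0, 5],
    [0, 0, 0.012, 0, 5],
    [0, 0, 0, 0, 5],
    [0, 0, 0, 0, 5],
  ],
)

```text
time: 31.78
tool_pos: [0.4415, 0.1092, 0.0147]
tcp_rot: [1.958, 2.456, 0.001]
wrist_force: [0.3, -0.4, -2.7]
width: 0.178
```

```bash
python3 g.py shaftp; python3 - <<'E'
from h import *
snap('scene','s8',(150,150,110,100),6)
E
```

```text
shift tool mm [ 0.0153 -0.4991 -0.0004] turn units -2.1477736164341208e-05 deg -0.007731985019162835 z 14.696426639520519 jaw 12.89226801498084 q6 -0.03730489810342383 t 31.775 w 15.208745348806978 F [ 0.2987 -0.3784 -2.6507]
```

View pics/s8.png

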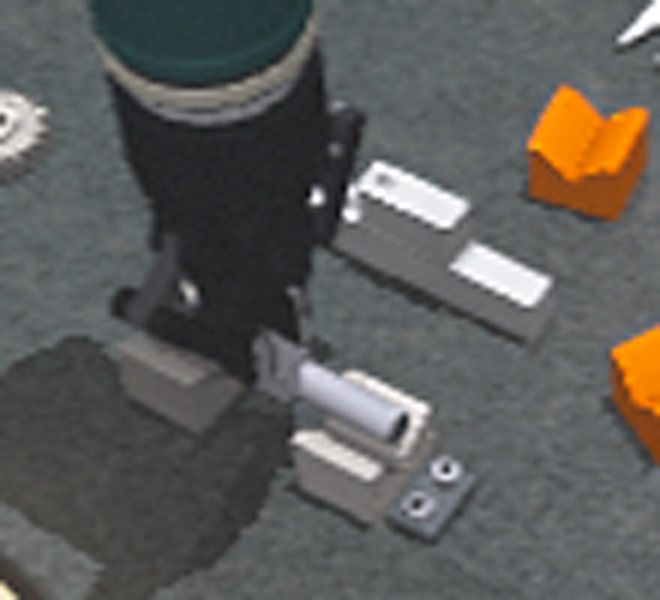

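The shaft is level just above both grooves and in line with them, with its near end at (395,425) over the fixed block. I'm lowering it until it makes contact.

>>> play_rows(
  motion=[
    [0, 0, 0.008, 0, 5],
    [0, 0, 0, 0, 5],
  ],
)

```text
time: 32.08
tool_pos: [0.4403, 0.109, 0.0056]
tcp_rot: [-1.957, -2.456, 0.002]
wrist_force: [-0.5, -0.6, -2.6]
width: 0.175
```

>>> play_rows(
  motion=[
    [0, 0, 0.003, 0, 5],
    [0, 0, 0, 0, 5],
  ],
)

```text
time: 32.33
tool_pos: [0.4407, 0.1091, 0.0029]
tcp_rot: [-1.958, -2.457, 0.001]
wrist_force: [0.6, 0.2, -2.2]
width: 0.177
```

>>> play_rows(
  motion=[
    [0, 0, 0.002, 0, 5],
    [0, 0, 0, 0, 5],
  ],
)

```text
time: 32.58
tool_pos: [0.4413, 0.1092, 0.0013]
tcp_rot: [1.958, 2.457, 0.001]
wrist_force: [0.0, -1.3, -1.7]
width: 0.179
```

>>> play_rows(
  motion=[
    [0, 0, 0.001, 0, 5],
    [0, 0, 0, 0, 5],
  ],
)

```text
time: 32.83
tool_pos: [0.4416, 0.1092, 0.001]
tcp_rot: [1.957, 2.457, 0.001]
wrist_force: [-2.4, -0.0, 5.0]
width: 0.174
```

>>> play_rows(
  motion=[
    [0, 0, 0.001, 0, 5],
    [0, 0, 0, 0, 5],
  ],
)

```text
time: 33.08
tool_pos: [0.4416, 0.1092, 0.0009]
tcp_rot: [1.957, 2.457, 0.0]
wrist_force: [-5.2, -0.9, 11.9]
width: 0.177
```

Contact came at the expected height (+23 mm). I'm easing off, opening gradually and withdrawing.

>>> play_rows(
  motion=[
    [0, 0, -0.001, 0, 5],
    [0, 0, 0, 0, 22],
    [0, 0, 0, 0, 34],
    [0, 0, 0, 0, 34],
    [0, 0, -0.03, 0, 34],
  ],
)

```text
time: 33.7
tool_pos: [0.438, 0.1085, 0.0281]
tcp_rot: [-1.956, -2.453, 0.007]
wrist_force: [-0.8, 0.4, -0.1]
width: 0.4
```

>>> play_rows(
  motion=[
    [0, 0, -0.06, 0, 34],
    [0, 0, -0.06, 0, 34],
    [0.06, 0, -0.03, 0, 34],
    [0.06, 0, 0, 0, 34],
    [0.06, 0, 0, 0, 34],
  ],
)

```text
time: 34.33
tool_pos: [0.4018, 0.2823, 0.1791]
tcp_rot: [1.959, 2.455, 0.004]
wrist_force: [0.6, 0.6, -0.1]
width: 0.398
```

>>> play_rows(
  motion=[
    [0.06, 0, 0, 0, 34],
    [0.06, 0, 0, 0, 34],
    [0, 0, 0, 0, 34],
  ],
)

```text
time: 34.7
tool_pos: [0.3736, 0.4011, 0.1778]
tcp_rot: [-1.951, -2.461, -0.001]
wrist_force: [-0.5, 0.0, -0.6]
width: 0.399
```

```bash
python3 - <<'E'
from h import *
snap('scene','s9',(150,150,110,100),6);snap('top','t9')
a=cv2.imread('pics/s9.png');b=cv2.resize(cv2.imread('pics/t9_full.png')[180:250,195:265],None,fx=6,fy=6,interpolation=cv2.INTER_CUBIC)
c=np.zeros((600,800,3),np.uint8);c[:500,:440]=cv2.resize(a,None,fx=2/3,fy=5/6)[:500,:440];c[:420,440:800]=b[:,:360]
cv2.imwrite('pics/f.png',c)
E
```

```text
(no output)
```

View pics/s9.png

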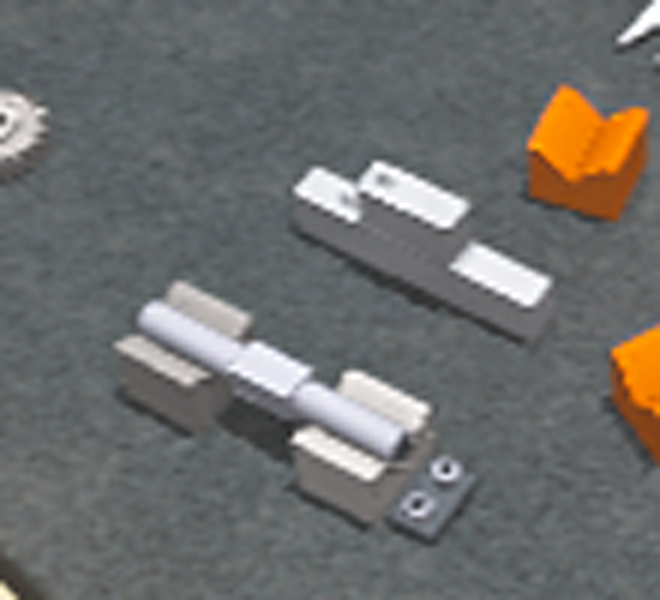

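View pics/f.png

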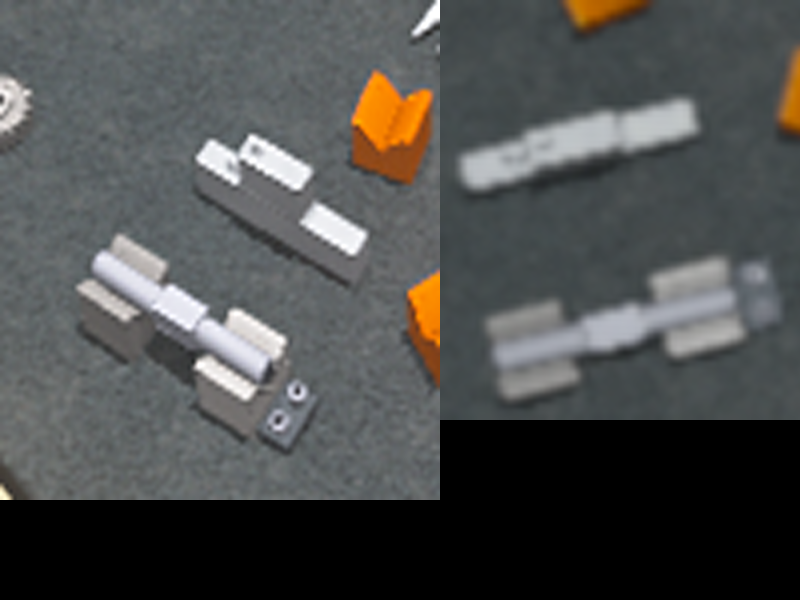

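Both views show the shaft lying in both grooves. In the top view its square is at (614,327), and the midpoint between the blocks is (615,328). The short bar sits centred on the long bar. One numeric check, then I hand in.

```bash
python3 - <<'E'
from h import *
s=lambda p:((p[0]+.5)/6-.5+150,(p[1]+.5)/6-.5+150)
t=lambda p:((p[0]-440+.5)/6-.5+195,(p[1]+.5)/6-.5+180)
c=np.array([.451,.0652,.017]);a=np.radians(12.9);E=np.array([[np.cos(a),np.sin(a),0],[-np.sin(a),np.cos(a),0],[0,0,1]])
for n,p,q in [('square top',(614,327),(271,370)),('shaft L end top',(497,355),(150,308)),('shaft R end top',(735,300),(398,430)),('short top',(573,138),(413,195))]:
    X=tri([('top',t(p)),('scene',s(q))]);print(n,X,'in fixed frame mm',E@(X-c)*1e3)
st=read_state();print(st['time'],st['wrist_force']);finish_job()
E
```

```text
square top [0.4407 0.109  0.0394] in fixed frame mm [-0.2986 44.9689 22.4272]
shaft L end top [0.4273 0.1705 0.0378] in fixed frame mm [  0.381  107.9095  20.7916]
shaft R end top [0.453  0.0453 0.0476] in fixed frame mm [ -2.514  -19.8667  30.5967]
short top [0.5385 0.1284 0.0523] in fixed frame mm [99.3848 42.1211 35.2553]
34.8 [-0.7321 -0.2324  0.1981]
the job is handed in; nothing more can be done
```

The setup is done and handed in at 34.8 s of the 112 s allowed: the V-block and both bars are placed and the shaft lies in both grooves. I don't have a verdict, because handing in reports none.

Measured from the pictures, in the fixed block's frame:

| Part | Behind (mm) | Left (mm) | Target (behind / left) |
|---|---|---|---|
| Loose block | about 0 | about 90 | 0 / 90 |
| Shaft, square part | about 0 | 45 | 0 / 45 |
| Long bar | 100 | 41 | 100 / 45 |
| Short bar | 99 | 42 | on the long bar's middle |

- **Short bar:** its top is at 52 mm, so it rests on the long bar. It is within about 1 mm of the long bar's middle, both across and along.
- **Shaft height:** the top of the square measured 39 mm, against 41 mm expected. The left end top measured 38 mm and the right end top 48 mm. They should be equal. I put the right-end value down to a badly read pixel, because both pictures show the shaft lying in both grooves. The contact height when I set it down also matched the expected 23 mm rise.
- **What went wrong:** the first two grasps of the long bar missed, because the real fingertips were about 28–30 mm above the reported tool position. On the second try the shut fingers pressed on the bar's top with about 16 N. After I allowed for the offset, every grasp held.
- **Left alone:** I did not touch the mid bar, ring, gear, magnifier or orange blocks. The gripper was clear of everything at the end.

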